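Load-test the torch cell that fits the bench tester

TASK

Of the three loose cells lying beside the bench cell tester, take the one that just fits between the tester's two contacts and press it fully down into the cradle, button end against the fixed stud and flat end against the sprung contact; leave the other two cells and the torch where they lie. Then, with the cell loaded and let go, turn the selector dial clockwise from off past its two click stops to the third, spring-return position (full load) and keep it there: the program finishes while the gripper is still holding the dial against its spring.

Things in the scene. Friction and masses are not known exactly. Their poses are not given: they have to be found in the camera images.
- tester: Bench cell tester, a dark grey plastic case 130 x 200 mm (x by y of its own frame), 44 mm high, fixed on the worktop, with a flat grey face plate on top and a read-out window at the near right. Origin: centre of its underside; x points away from the robot at yaw 0, y to the left, z up. The cradle lies on the left (y = +52 mm) along x, the dial's axis on the right (x = 0, y = -50 mm).
- cradle (a point): Middle of the cell when seated, 53 mm above the worktop, 9 mm above the face plate; axes as the tester's, the cell lies along x. The cradle is a black tray, its floor 2 mm above the face plate; cheeks 6 mm high and 15 mm apart guide the cell's sides near both ends, and the middle, from x = -13 to +13 mm, is free for fingers down to the floor. The stud is at the +x end, the sprung contact at the -x end.
- stud (a point): Middle of the fixed stud's steel face, which the cell's button end must touch; faces the tester's -x, 25 mm from the cradle's middle. The face is 14 mm wide, rises 13 mm above the tray's floor and flares away from the cell by 4 mm in the next 7 mm.
- contact_face (a point): Middle of the sprung contact's steel face, at the cradle's other end, 23.4 mm from its middle at rest; yields along the tester's -x by up to 6 mm, 0.26 N per mm. 13 mm wide, rises 13 mm above the tray's floor, flares away from the cell by 5 mm in the next 8 mm. A seated 50 mm cell pushes it back 1.6 mm.
- dial (a joint): Selector dial angle, rad: 0 = off, grows clockwise seen from above. Click stops, where it stays if left, at about 0.42 and 0.85; the third position is 1.31, just before the end stop at 1.335, and from there it springs back when let go. Turning needs up to about 0.11 N m at the clicks, 0.08 N m to hold at the third.
- dial_grip (a point): On the dial's vertical axis, 20 mm above the face plate (64 mm above the worktop), at grip height; turns with the dial. x points along the grip bar to its pointer end (37.5 degrees left of the tester's x at off), z up. Black dial: skirt 53 mm wide, 6 mm high; on it a straight bar 48 mm long, 12 mm thick, from 6 to 30 mm above the plate. Four growing black dots mark off and the 3 positions.
- contact (a joint): Travel of the sprung contact, m: 0 at rest, grows as it is pushed back, about 0.0016 with the fitting cell seated, end stop at 0.006.
- cell_mid: Cell of 14 mm diameter and 50 mm length, black with a copper-coloured button end and a small steel button on it, lying on the worktop. Origin: centre of its flat end; z points along the cell to the button end. Its middle is 25 mm along z. 23 g.
- cell_thin: Cell of 10.5 mm diameter and 44.5 mm length, same colours, lying on the worktop. Origin: centre of its flat end; z points along it to the button end.
- cell_long: Cell of 18.5 mm diameter and 65 mm length, same colours, lying on the worktop. Origin: centre of its flat end; z points along it to the button end.
- torch_near: Black torch, 122 mm long, 37 mm wide, lying on the worktop to the right of the tester. Origin: centre of its underside; it lies along its y.

How it is judged:
On the way, in this order (a step that is already met when the one before it is completed fails the run):
1. the fitting cell is seated in the cradle, right way round and let go, with the dial still at off (distance between cell_mid and cradle between 0.0215 and 0.0285 m and x of cell_mid in the frame of cradle below -0.02 m and z of cell_mid in the frame of cradle below 0.003 m and angle between the z axis of cell_mid and the x axis of cradle, either way round below 0.12 rad and value of joint contact above 0.0007 m and contact force between contact and cell_mid above 0.1 N and contact force between the fingers and cell_mid below 0.05 N and value of joint dial below 0.15 rad), for 0.2 s.
2. the dial is turned past both click stops to the third position (value of joint dial above 1.2 rad and value of joint contact above 0.0007 m), for 0.5 s.
At the end, for the whole second after the job is handed in: Fingers hold the dial (over 0.5 N) beyond 1.2 rad through the last second. The 14 x 50 mm cell lies in the cradle, button end to the stud, flat end within 3.5 mm of its place and under 3 mm high, in line within 0.12 rad, contact pushed back over 0.7 mm, untouched by the robot (all of step 2 and contact force between the fingers and dial above 0.5 N and distance between cell_mid and cradle between 0.0215 and 0.0285 m and x of cell_mid in the frame of cradle below -0.02 m and z of cell_mid in the frame of cradle below 0.003 m and angle between the z axis of cell_mid and the x axis of cradle, either way round below 0.12 rad and contact force between contact and cell_mid above 0.1 N and contact force between each of the arm, the fingers and cell_mid below 0.05 N); the arm keeps its last pose, push and grip.
It fails at once if one of the other cells is moved by more than 40 mm (distance of any of cell_thin, cell_long from where it was at the start of the episode above 0.04 m).
It fails at once if the torch is moved by more than 40 mm (distance of torch_near from where it was at the start of the episode above 0.04 m).
It also fails if it takes over 51 s, if anything falls off the work surface, if the arm or the gripper's body presses on something with over 40 N, if the wrist force passes 120 N, or if a joint passes its speed limit or range.

ROBOT

A 6-joint arm with a two-finger parallel gripper is mounted at the origin on a cart in front of the work surface, level with it; the furniture and walls round the work are solid. World frame = base frame: x ahead of the robot, y to its left, z up, the work surface at z = 0. Lengths are in m, angles in rad, forces in N, time in s.
With the tool pointing down it reaches from about 0.35 to 0.775 m from the base axis. Payload 5.5 kg.
Tool frame: the origin (TCP) lies between the finger pads; the fingertips stand 11 mm ahead of it and the grasp point (between the pads) lies 8 mm behind it (tips_ahead is the distance from the TCP to the fingertips, in m); z points along the fingers, y is the line along which they close (so a half turn about z gives the same grasp; the last joint's range is limited). The gripper opens to 85 mm and grips with 20 to 120 N. Pads are 22 mm wide; open, the fingers measure 114 mm over their backs; the gripper's body (76 mm by 85 mm) begins 54 mm behind the grasp point. The pads swing forward as they close: fully open they stand 13 mm farther back than shut.
Start: joints at [-1.242, 0.313, 0.046, 1.304, 0, 1.431], TCP at [0.26, -0.513, 0.242] pointing down, gripper open.
Joint ranges: [-2.76, 2.76], [-0.86, 1.69], [-1.03, 1.26], [-2.2, 2.34], [-1.47, 1.5], [-3.14, 3.14]. Speed limits (rad/s): [2.57, 2.57, 3.14, 3.14, 3.14, 3.14].

INTERFACE

Orientations are given as a unit quaternion [w, x, y, z].
In Python, from workcell import * gives the robot as it stands. The module is installed in compiled form; this text tells all that it offers.
- The arm moves only by the tool jog_arm, never from a script. Its argument "moves" is a list of rows, each an object with "fingers": the closure, from 0 (fully open) to 1 (shut); "slide": the shift along the tool's x, y, z in mm, a list of three; "angular": the turn, a rotation vector about the tool's x, y, z in degrees, a list of three. A call has 1 to 10 rows; each row is the pose to reach, as a shift and turn from the pose commanded when the call began, along the tool's axes at that moment; what a row does not reach only later rows make up. A row lasts 1/12 s, in which the tool goes at most 41.7 mm and 7.16 degrees, less where a joint would pass 70% of its speed; a pose out of reach is approached as far as the arm can. A call with a gripper value outside its range is refused whole. The fingers move at their own pace and stop on an object; "squeeze" is the grip in N (left out, the last holds). Time passes only in rows, so rows that repeat a pose let the fingers close. It gives the time, the measured TCP pose, the force, the opening and the grip force at its end, in the units of the state.
- get_state(): the state, without advancing time (a new reading comes with each control period).
- read_camera(name): name is "side" or "top" or "wrist"; returns a dict with "color" (480x640x3 uint8, red, green, blue), "fovy" (degrees; the focal length in pixels is half the picture's height over the tangent of half this angle, whatever the lens; pixels are square), "cx", "cy" (the principal point, pixels), "world_from_camera" (4x4, takes a point from camera to world coordinates); the wrist camera has in their place "tool_from_camera" (4x4, takes a point from camera to tool coordinates, whose origin is the TCP and whose axes are the flange's). Camera axes: x right, y down, z forward; pixel columns grow to the right and rows downward; lengths in m; the calibration is good to about 2 mm. A picture is of the moment at which its call begins: read the wrist's pose just before it. There is no depth.
- hand_in(): hands the job in; it is judged then, once.
Trained networks look in a picture, given as the dict that the camera call returned (one of the last four; its "shot" number tells which), for a name from the list of things; names that differ only in an ending like _2 or _b are one class to them, and where a whole thing is asked for, a point or a joint stands for the part that bears it (a point fixed in the world has none). Each returns a list of dicts, best first, with "p" (0 to 1); they miss things now and then, are a little off and sometimes report something else, mostly with a low value. They report only what shows in the picture. A call takes as long as a camera call.
- look_for(target, picture): "point" ([column, row] in pixels, amid what is visible of it).
- tip_of(target, picture): "point" ([column, row] in pixels: a listed point, or the origin of a listed thing).
The state is a dict: "clock": time; "joint_pos": joint angles; "qvel": joint speeds; "tau": joint torques, N m; "tcp_pos": TCP position; "orientation": TCP orientation; "wrist_force": force on the tool from outside, world axes, zero at the start; "ft_torque": the same for the moment, N m; "finger_gap": finger opening in m; "grip_force": force on a finger pad.
Only numpy, scipy, OpenCV 4.12 (cv2) and the standard library are available. Lean on these libraries where they do the work, as an engineer would, in place of code of your own. Each camera call takes 0.05 s, during which the arm holds its last target. There are 200 camera calls.

## Working session

There is one attempt and no reset: what is moved stays moved. The work goes in short steps, Python scripts to look and compute and a tool call to move; the robot and the scene stay as the last step left them, time stands still between calls to the robot, and variables do not carry over. Pictures are saved under pics/ and viewed, at most 14 in all, crops included, and the job is handed in when it is done.

Besides the shell and the picture viewer there is one more tool, called in YAML: its name, and indented under it one key for each argument. jog_arm: Moves the arm, as the interface text tells. Its arguments: {"type":"object","properties":{"moves":{"type":"array","items":{"type":"object","properties":{"fingers":{"type":"number"},"slide":{"type":"array","items":{"type":"number"}},"angular":{"type":"array","items":{"type":"number"}}}}},"squeeze":{"type":"number"}},"required":["moves"]}

```bash
mkdir -p pics; cat > h.py <<'E'
from workcell import *
import numpy as np, cv2
from scipy.spatial.transform import Rotation as R
def tool(s):
    T=np.eye(4);q=s["orientation"];T[:3,:3]=R.from_quat([q[1],q[2],q[3],q[0]]).as_matrix();T[:3,3]=s["tcp_pos"];return T
def shot(n):
    s=get_state();p=read_camera(n)
    p["W"]=np.array(p["world_from_camera"]) if n!="wrist" else tool(s)@np.array(p["tool_from_camera"])
    return p
def ray(p,px):
    f=240/np.tan(np.radians(p["fovy"])/2)
    d=np.array([(px[0]-p["cx"])/f,(px[1]-p["cy"])/f,1]);return p["W"][:3,3],p["W"][:3,:3]@d
def at(p,px,z):
    o,d=ray(p,px);return o+d*(z-o[2])/d[2]
def proj(p,X):
    f=240/np.tan(np.radians(p["fovy"])/2);c=np.linalg.inv(p["W"])@np.append(X,1);return c[:2]/c[2]*f+[p["cx"],p["cy"]]
def save(p,n): cv2.imwrite(f"pics/{n}.png",p["color"][:,:,::-1])
E
python3 - <<'E'
from h import *
np.set_printoptions(precision=4,suppress=True)
H=dict(tester=0,cradle=.053,stud=.053,contact_face=.053,dial_grip=.064,cell_mid=.007,cell_thin=.00525,cell_long=.00925,torch_near=0)
print(get_state())
for n in("top","side"):
    p=shot(n);save(p,n+"0");print(n,p["fovy"],p["W"][:3,3])
    for t,z in H.items():
        print(t,[(np.round(r["point"]),round(r["p"],2),at(p,r["point"],z)[:2]) for r in tip_of(t,p)[:2]],[(np.round(r["point"]),round(r["p"],2),at(p,r["point"],z)[:2]) for r in look_for(t,p)[:2]])
E
```

```text
{'clock': 0.0, 'joint_pos': array([-1.2416,  0.314 ,  0.045 ,  1.3036,  0.    ,  1.4312]), 'qvel': array([ 0.0001, -0.0002,  0.0002,  0.0005, -0.    ,  0.0014]), 'tau': array([  0.0027, -48.0625,  29.8533,   0.0191,   0.    ,   0.    ]), 'tcp_pos': array([ 0.2596, -0.5125,  0.2414]), 'orientation': array([-0.0009,  0.9727,  0.2323, -0.0001]), 'wrist_force': array([-0.0056, -0.9311, -0.0872]), 'ft_torque': array([-0.0068,  0.0046, -0.0195]), 'grip_force': 0.0, 'finger_gap': 0.08519653539677545}
top 45.203491970263414 [0.3314 0.0323 1.1243]
tester [(array([321., 221.]), 0.65, array([0.5426, 0.0515]))] [(array([352., 218.]), 0.62, array([ 0.5483, -0.0089]))]
cradle [(array([331., 209.]), 0.91, array([0.556 , 0.0324]))] [(array([357., 216.]), 0.61, array([ 0.5413, -0.0166])), (array([465., 253.]), 0.39, array([ 0.4672, -0.2164]))]
stud [(array([328., 193.]), 0.68, array([0.5864, 0.037 ])), (array([380., 217.]), 0.37, array([ 0.5383, -0.0607]))] [(array([352., 215.]), 0.93, array([ 0.5438, -0.0073]))]
contact_face [(array([323., 219.]), 0.59, array([0.5372, 0.0473])), (array([378., 218.])
[... 1140 characters left out ...]
ay([308., 259.]), 0.25, array([0.5143, 0.0928]))]
cell_mid [(array([330., 310.]), 0.59, array([0.4394, 0.1845]))] [(array([318., 310.]), 0.74, array([0.4598, 0.1932])), (array([322., 236.]), 0.4, array([ 0.5879, -0.2224]))]
cell_thin [(array([284., 342.]), 0.68, array([0.4765, 0.3177])), (array([365., 242.]), 0.32, array([ 0.4695, -0.2187]))] [(array([270., 343.]), 0.42, array([0.4965, 0.3262])), (array([310., 258.]), 0.24, array([ 0.5637, -0.0572]))]
cell_long [(array([314., 333.]), 0.76, array([0.4384, 0.2784]))] [(array([303., 326.]), 0.65, array([0.4644, 0.2609]))]
torch_near [(array([365., 242.]), 0.81, array([ 0.4718, -0.2316]))] [(array([364., 238.]), 0.87, array([ 0.4836, -0.2684]))]
```

View pics/top0.png

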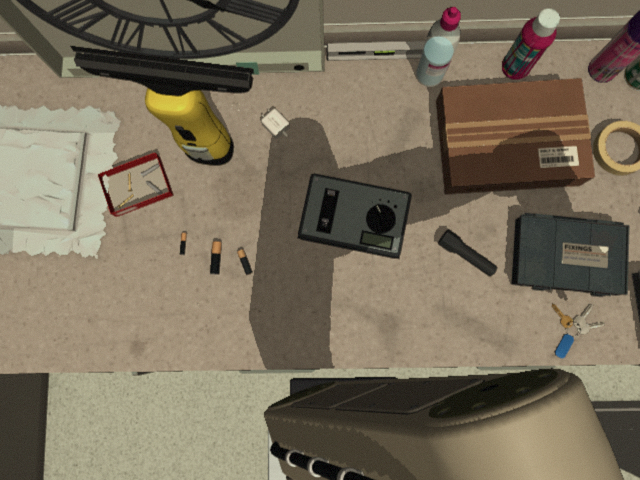

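```bash
cat >> h.py <<'E'
def mv(pos,yaw,s=None):
    s=s or get_state();T=tool(s);y=np.radians(yaw)
    G=np.array([[np.cos(y),np.sin(y),0],[np.sin(y),-np.cos(y),0],[0,0,-1]])
    print("slide",np.round(T[:3,:3].T@(np.array(pos)-T[:3,3])*1000,1),"ang",np.round(np.degrees(R.from_matrix(T[:3,:3].T@G).as_rotvec()),2))
E
python3 - <<'E'
from h import *
p=shot("wrist");print(np.round(p["tool_from_camera"],3),p["fovy"])
mv([.44,.17,.24],200)
mv([.26,-.25,.24],90)
E
```

```text
[[ 0.    -0.956 -0.293  0.076]
 [ 1.     0.    -0.     0.001]
 [ 0.    -0.293  0.956 -0.131]
 [ 0.     0.     0.     1.   ]] 63.307673482216444
slide [ 469.4 -527.9    2.3] ang [ 0.0000e+00  1.0000e-02 -1.7314e+02]
slide [ 119.  -234.5    2.3] ang [  0.     0.   -63.14]
```

View pics/side0.png

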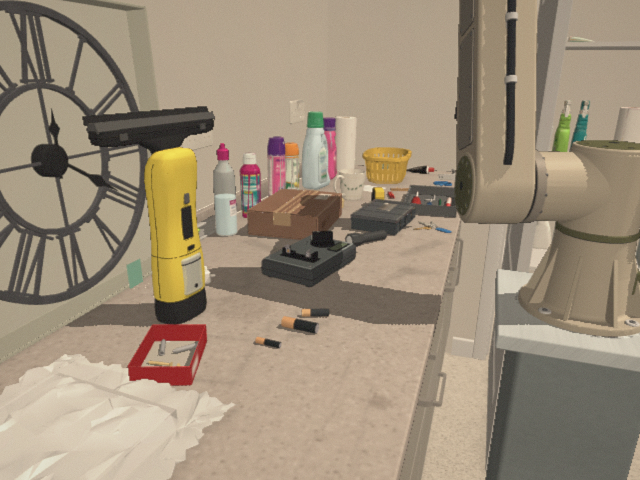

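jog_arm:
  moves:
    - {"slide": [27,-30,0],"angular": [0,0,-7]}
    - {"slide": [54,-60,0],"angular": [0,0,-14]}
    - {"slide": [81,-90,0],"angular": [0,0,-21]}
    - {"slide": [108,-120,0],"angular": [0,0,-28]}
    - {"slide": [135,-150,0],"angular": [0,0,-35]}
    - {"slide": [160,-180,0],"angular": [0,0,-42]}
    - {"slide": [187,-210,0],"angular": [0,0,-49]}
    - {"slide": [214,-240,0],"angular": [0,0,-56]}
    - {"slide": [241,-270,0],"angular": [0,0,-63]}
    - {"slide": [267,-300,0],"angular": [0,0,-70]}

```text
schema error: expected keys fingers, slide, angular
```

```bash
python3 - <<'E'
from h import *
mv([.44,.17,.24],200)
E
```

```text
slide [ 469.4 -527.9    2.3] ang [ 0.0000e+00  1.0000e-02 -1.7314e+02]
```

jog_arm:
  moves:
    - {"fingers": 0,"slide": [27,-30,0],"angular": [0,0,-7]}
    - {"fingers": 0,"slide": [54,-60,0],"angular": [0,0,-14]}
    - {"fingers": 0,"slide": [81,-90,0],"angular": [0,0,-21]}
    - {"fingers": 0,"slide": [108,-120,0],"angular": [0,0,-28]}
    - {"fingers": 0,"slide": [135,-150,0],"angular": [0,0,-35]}
    - {"fingers": 0,"slide": [160,-180,0],"angular": [0,0,-42]}
    - {"fingers": 0,"slide": [187,-210,0],"angular": [0,0,-49]}
    - {"fingers": 0,"slide": [214,-240,0],"angular": [0,0,-56]}
    - {"fingers": 0,"slide": [241,-270,0],"angular": [0,0,-63]}
    - {"fingers": 0,"slide": [267,-300,0],"angular": [0,0,-70]}

```text
clock: 2.78
tcp_pos: [0.3625, -0.123, 0.2426]
orientation: [0.001, 0.662, 0.75, 0.0]
wrist_force: [1.4, -0.4, 0.6]
finger_gap: 0.0857
grip_force: 0.0
```

```bash
python3 - <<'E'
from h import *
mv([.42,.17,.24],200);print(get_state()['joint_pos'])
E
```

```text
slide [283.5  93.6   2.5] ang [ 0.0000e+00  9.0000e-02 -1.0283e+02]
[-5.37543520e-01 -6.16492818e-02 -3.87440279e-01  1.24369401e+00
  3.84955226e-05  9.08104522e-01]
```

jog_arm:
  moves:
    - {"fingers": 0,"slide": [30,10,0],"angular": [0,0,-7]}
    - {"fingers": 0,"slide": [60,20,0],"angular": [0,0,-14]}
    - {"fingers": 0,"slide": [90,30,0],"angular": [0,0,-21]}
    - {"fingers": 0,"slide": [120,40,0],"angular": [0,0,-28]}
    - {"fingers": 0,"slide": [150,50,0],"angular": [0,0,-35]}
    - {"fingers": 0,"slide": [180,60,0],"angular": [0,0,-42]}
    - {"fingers": 0,"slide": [210,70,0],"angular": [0,0,-49]}
    - {"fingers": 0,"slide": [240,80,0],"angular": [0,0,-56]}
    - {"fingers": 0,"slide": [265,88,0],"angular": [0,0,-63]}
    - {"fingers": 0,"slide": [284,94,0],"angular": [0,0,-70]}

```text
clock: 3.62
tcp_pos: [0.422, 0.1707, 0.2424]
orientation: [0.0, 0.111, 0.994, 0.0]
wrist_force: [0.5, -0.4, 0.4]
finger_gap: 0.0852
grip_force: 0.0
```

jog_arm:
  moves:
    - {"fingers": 0,"slide": [0,0,10],"angular": [0,0,-7]}
    - {"fingers": 0,"slide": [0,0,20],"angular": [0,0,-14]}
    - {"fingers": 0,"slide": [0,0,30],"angular": [0,0,-21]}
    - {"fingers": 0,"slide": [0,0,35],"angular": [0,0,-28]}
    - {"fingers": 0,"slide": [0,0,40],"angular": [0,0,-33]}
    - {"fingers": 0,"slide": [0,0,40],"angular": [0,0,-33]}
    - {"fingers": 0,"slide": [0,0,40],"angular": [0,0,-33]}

```text
clock: 4.2
tcp_pos: [0.4217, 0.1684, 0.2022]
orientation: [-0.0, -0.171, 0.985, -0.0]
wrist_force: [0.4, 0.6, 0.5]
finger_gap: 0.0855
grip_force: 0.0
```

```bash
python3 - <<'E'
from h import *
np.set_printoptions(precision=4,suppress=True)
s=get_state();print(s['tcp_pos'],s['joint_pos'])
p=shot("wrist");save(p,"w1")
for t in("cell_mid",):
    for f in(tip_of,look_for):print(t,[(np.round(r["point"]),round(r["p"],2),at(p,r["point"],.007)[:2]) for r in f(t,p)[:2]])
np.savez("w1.npz",W=p["W"],fovy=p["fovy"],cx=p["cx"],cy=p["cy"])
print(proj(p,[.463,.19,0]))
E
```

```text
[0.4217 0.1684 0.2022] [ 0.203   0.0983 -0.3244  1.1485 -0.0001 -0.1411]
cell_mid [(array([340., 238.]), 0.76, array([0.4398, 0.1911]))]
cell_mid [(array([343., 265.]), 0.58, array([0.4624, 0.2024]))]
[329.9237 258.7954]
```

View pics/w1.png

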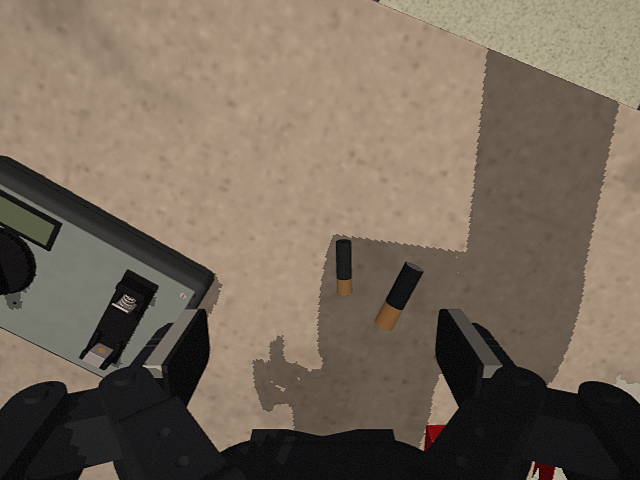

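```bash
python3 - <<'E'
from h import *
np.set_printoptions(precision=4,suppress=True)
d=np.load("w1.npz");p={k:d[k] for k in d}
im=cv2.imread("pics/w1.png").astype(int)
c=im[225:310,325:365]  # BGR
g=c.sum(2); orange=(c[:,:,2]-c[:,:,0]>60); dark=g<110
m=(orange|dark).astype(np.uint8)
n,l,st,ce=cv2.connectedComponentsWithStats(m);i=1+np.argmax(st[1:,4]);print(st[i],ce[i]+[325,225])
pts=np.argwhere(l==i)[:,::-1]+[325,225]
box=cv2.boxPoints(cv2.minAreaRect(pts.astype(np.float32)));print(box)
for y in(242,250,260,270,280,290):
    r=pts[pts[:,1]==y,0];print(y,r.min() if len(r) else 0,r.max() if len(r) else 0)
b=box[np.argsort(box[:,1])];f=b[:2].mean(0);e=b[2:].mean(0)
A,B=at(p,f,.008)[:2],at(p,e,.008)[:2];print(A,B,np.linalg.norm(B-A));yaw=np.degrees(np.arctan2(*(B-A)[::-1]));print(yaw,(A+B)/2)
mv([*((A+B)/2),.1],yaw+180)
E
```

```text
[ 11  15  15  56 749] [343.4953 265.6542]
[[336. 240.]
 [350. 240.]
 [350. 295.]
 [336. 295.]]
242 336 350
250 336 350
260 336 350
270 337 350
280 338 350
290 340 350
[0.4401 0.1937] [0.4893 0.2122] 0.0526110223224161
20.615123301676167 [0.4647 0.2029]
slide [-51.6  18.  102.8] ang [-0.01  0.05 -0.85]
```

jog_arm:
  squeeze: 25
  moves:
    - {"fingers": 0.55,"slide": [-15,6,30],"angular": [0,0,-1]}
    - {"fingers": 0.55,"slide": [-30,12,60],"angular": [0,0,-2]}
    - {"fingers": 0.55,"slide": [-45,18,90],"angular": [0,0,-3]}
    - {"fingers": 0.55,"slide": [-51,18.5,110],"angular": [0,0,-3]}
    - {"fingers": 0.55,"slide": [-51,18.5,130],"angular": [0,0,-3]}
    - {"fingers": 0.55,"slide": [-51,18.5,150],"angular": [0,0,-3]}

```text
clock: 4.85
tcp_pos: [0.4643, 0.2035, 0.0514]
orientation: [0.0, -0.198, 0.98, -0.0]
wrist_force: [0.9, 0.0, -0.3]
finger_gap: 0.0385
grip_force: 0.0
```

```bash
python3 - <<'E'
from h import *
p=shot("wrist");save(p,"w2");s=get_state();print(s["tcp_pos"],s["finger_gap"])
mv([*s["tcp_pos"][:2],.014],202.9)
E
```

```text
[0.46159169 0.20267361 0.04791094] 0.03846934961319649
slide [-0.2 -0.  33.9] ang [ 0.04 -0.29 -0.11]
```

View pics/w2.png

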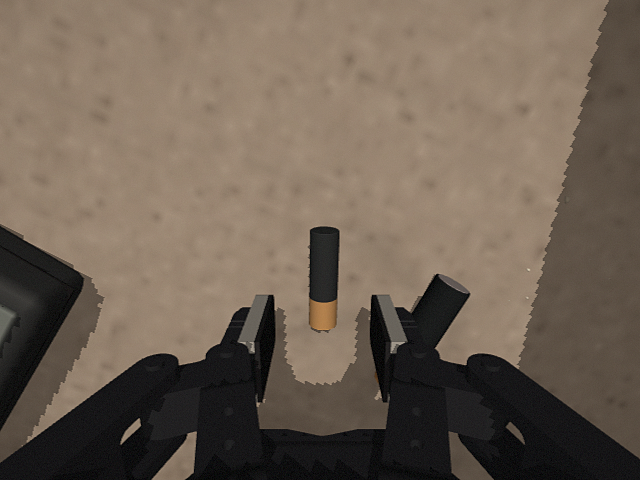

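jog_arm:
  moves:
    - {"fingers": 0.6,"slide": [0,0,15],"angular": [0,0,0]}
    - {"fingers": 0.6,"slide": [0,0,28],"angular": [0,0,0]}
    - {"fingers": 0.6,"slide": [0,0,36],"angular": [0,0,0]}
    - {"fingers": 0.6,"slide": [0,0,36],"angular": [0,0,0]}
    - {"fingers": 0.6,"slide": [0,0,36],"angular": [0,0,0]}

```text
clock: 5.32
tcp_pos: [0.4636, 0.2031, 0.0167]
orientation: [-0.0, -0.198, 0.98, -0.0]
wrist_force: [-0.4, -0.1, 0.3]
finger_gap: 0.0345
grip_force: 0.0
```

```bash
python3 - <<'E'
from h import *
for i in range(2):
    s=get_state();print(s["tcp_pos"],s["finger_gap"],s["wrist_force"])
    if not i:p=shot("wrist");save(p,"w3")
E
```

```text
[0.46362738 0.20313004 0.01667696] 0.03449927809733738 [-0.43233722 -0.13310751  0.3399999 ]
[0.46406037 0.20326356 0.01707162] 0.03434697833803348 [ 0.02227473 -0.27191914  0.32065668]
```

jog_arm:
  moves:
    - {"fingers": 0.6,"slide": [0,0,2.5],"angular": [0,0,0]}
    - {"fingers": 1,"slide": [0,0,2.5],"angular": [0,0,0]}
    - {"fingers": 1,"slide": [0,0,2.5],"angular": [0,0,0]}
    - {"fingers": 1,"slide": [0,0,2.5],"angular": [0,0,0]}
    - {"fingers": 1,"slide": [0,0,2.5],"angular": [0,0,0]}
    - {"fingers": 1,"slide": [0,0,2.5],"angular": [0,0,0]}
    - {"fingers": 1,"slide": [0,0,2.5],"angular": [0,0,0]}

```text
clock: 5.95
tcp_pos: [0.4639, 0.2033, 0.0144]
orientation: [0.001, -0.198, 0.98, -0.0]
wrist_force: [-1.9, -0.5, 6.0]
finger_gap: 0.0126
grip_force: 26.3
```

```bash
python3 - <<'E'
from h import *
np.set_printoptions(precision=4,suppress=True)
p=shot("wrist");save(p,"w4");s=get_state();print(s)
# tester view pose: above cradle, camera facing
mv([.52,.045,.15],171,s)
print(p["W"][:3,3])
E
```

```text
{'clock': 6.0, 'joint_pos': array([ 0.2544,  0.3725, -0.4812,  0.7161, -0.0001, -0.1446]), 'qvel': array([ 0.0004, -0.0009,  0.0007, -0.0009, -0.0006, -0.0015]), 'tau': array([ -0.0942, -41.4803,  21.5945,  -0.4436,  -0.003 ,   0.0121]), 'tcp_pos': array([0.4639, 0.2033, 0.0143]), 'orientation': array([ 0.0005, -0.1982,  0.9802, -0.    ]), 'wrist_force': array([-0.9828, -0.7521,  5.649 ]), 'ft_torque': array([-0.0743,  0.1639, -0.026 ]), 'grip_force': 26.27287656068802, 'finger_gap': 0.012726145564869056}
slide [   9.7 -167.7 -135.6] ang [ 0.    0.06 31.86]
[0.3961 0.1737 0.1457]
```

View pics/w4.png

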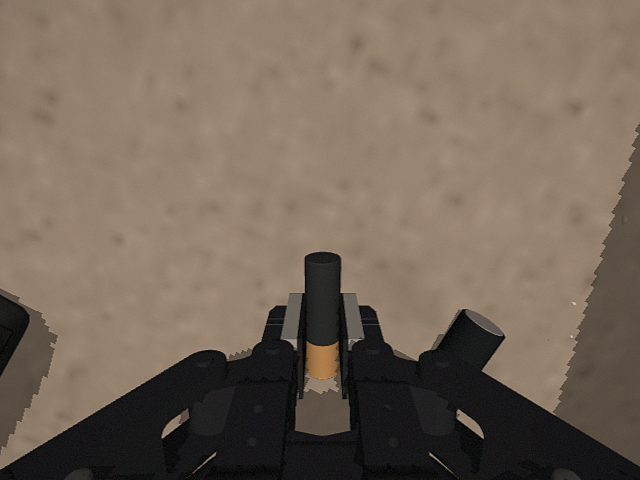

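jog_arm:
  moves:
    - {"fingers": 1,"slide": [0,0,-30],"angular": [0,0,0]}
    - {"fingers": 1,"slide": [0,0,-65],"angular": [0,0,0]}
    - {"fingers": 1,"slide": [-3,-15,-100],"angular": [0,0,5]}
    - {"fingers": 1,"slide": [-9,-40,-130],"angular": [0,0,10]}
    - {"fingers": 1,"slide": [-17,-75,-150],"angular": [0,0,15]}
    - {"fingers": 1,"slide": [-26,-115,-156],"angular": [0,0,20]}
    - {"fingers": 1,"slide": [-35,-153,-156],"angular": [0,0,25]}
    - {"fingers": 1,"slide": [-44,-192,-156],"angular": [0,0,30]}
    - {"fingers": 1,"slide": [-51,-225,-156],"angular": [0,0,32]}
    - {"fingers": 1,"slide": [-55,-244,-156],"angular": [0,0,32]}

```text
clock: 6.83
tcp_pos: [0.6109, -0.0038, 0.1693]
orientation: [0.001, 0.082, 0.997, -0.0]
wrist_force: [-0.3, 0.2, -0.1]
finger_gap: 0.0129
grip_force: 25.8
```

jog_arm:
  moves:
    - {"fingers": 1,"slide": [0,0,0],"angular": [0,0,0]}
    - {"fingers": 1,"slide": [0,0,0],"angular": [0,0,0]}
    - {"fingers": 1,"slide": [0,0,0],"angular": [0,0,0]}

```text
clock: 7.08
tcp_pos: [0.6082, 0.0001, 0.1691]
orientation: [-0.001, 0.08, 0.997, 0.0]
wrist_force: [-0.5, 0.5, -0.3]
finger_gap: 0.013
grip_force: 25.8
```

```bash
python3 - <<'E'
from h import *
np.set_printoptions(precision=4,suppress=True)
s=get_state();print(s['tcp_pos'],s['joint_pos'],s['wrist_force'],s['finger_gap'])
p=shot("wrist");save(p,"w5");np.savez("w5.npz",W=p["W"],T=tool(s),fovy=p["fovy"],cx=p["cx"],cy=p["cy"])
for t,z in dict(cradle=.053,stud=.053,contact_face=.053,dial_grip=.064,tester=0,cell_mid=.163).items():
    print(t,[(np.round(r["point"],1),round(r["p"],2),at(p,r["point"],z)[:2]) for r in tip_of(t,p)[:2]])
E
```

```text
[0.6082 0.0001 0.1691] [-0.1319  0.4074  0.0019  1.1671  0.0002  0.0276] [-0.4515  0.5264 -0.2845] 0.012982871194338592
cradle [(array([371.4, 154.8]), 0.69, array([0.5603, 0.0388])), (array([288.4, 144.9]), 0.18, array([ 0.5461, -0.0111]))]
stud [(array([364. , 196.8]), 0.65, array([0.5858, 0.0309]))]
contact_face [(array([202.1, 140.6]), 0.46, array([ 0.5351, -0.0632]))]
dial_grip [(array([201.2, 145.1]), 0.55, array([ 0.5376, -0.0611])), (array([368. , 155.4]), 0.48, array([0.5592, 0.0356]))]
tester [(array([292.1, 147.3]), 0.81, array([ 0.5505, -0.0135]))]
cell_mid [(array([322.1, 256.3]), 0.7, array([0.5835, 0.0039]))]
```

View pics/w5.png

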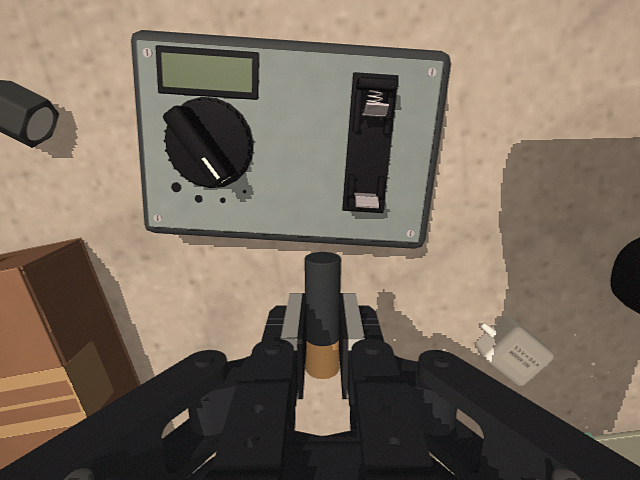

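```bash
cat > fit.py <<'E'
from h import *
np.set_printoptions(precision=4,suppress=True)
d=np.load("w5.npz");p={k:d[k] for k in d}
im=cv2.imread("pics/w5.png")
# rectify plane z to world metric image: 0.25mm/px
def rect(z,x0,x1,y0,y1,s=.00025):
    xs=np.arange(x1,x0,-s);ys=np.arange(y1,y0,-s)
    X,Y=np.meshgrid(xs,ys,indexing="ij")
    P=np.stack([X,Y,np.full_like(X,z)],-1)-p["W"][:3,3]
    C=P@p["W"][:3,:3];f=240/np.tan(np.radians(p["fovy"])/2)
    return cv2.remap(im,(C[...,0]/C[...,2]*f+p["cx"]).astype(np.float32),(C[...,1]/C[...,2]*f+p["cy"]).astype(np.float32),cv2.INTER_LINEAR),xs,ys
r,xs,ys=rect(.044,.45,.65,-.14,.12)
c=r.astype(int)
m=((c.min(2)>100)&(c[:,:,0]>=c[:,:,2]-2)).astype(np.uint8)
m=cv2.morphologyEx(m,cv2.MORPH_OPEN,np.ones((5,5)))
n,l,st,ce=cv2.connectedComponentsWithStats(m);i=1+np.argmax(st[1:,4])
q=np.argwhere(l==i)[:,::-1].astype(np.float32)
b=cv2.minAreaRect(q);bx=cv2.boxPoints(b)
print("plate size mm",np.array(b[1])*.25,b[2]); print([(xs[min(int(v[1]),len(xs)-1)],ys[min(int(v[0]),len(ys)-1)]) for v in bx])
ctr=np.array([xs[int(b[0][1])],ys[int(b[0][0])]]);print("centre",ctr)
S=[at(p,k,.044)[:2] for k in((147,52),(432,71),(157,218),(411,233))];print("screws",S,np.mean(S,0))
for a,bb in((0,1),(2,3)):
    v=S[a]-S[bb];print("yaw from screws",np.degrees(np.arctan2(v[0],-v[1])))
for a,bb in((0,2),(1,3)):
    v=S[bb]-S[a];print("yaw from screws",np.degrees(np.arctan2(v[1],v[0])))
E
python3 fit.py; python3 - <<'E'
from fit import *
r,xs,ys=rect(.046,.50,.62,.0,.08,.0002);cv2.imwrite("pics/rect.png",r)
flat=at(p,(322.1,256),.162);print("flat end in tool",np.linalg.inv(p["T"])@np.append(flat,1))
E
```

```text
Traceback (most recent call last):
  File "fit.py", line 16, in <module>
    n,l,st,ce=cv2.connectedComponentsWithStats(m);i=1+np.argmax(st[1:,4])
                                                      ~~~~~~~~~^^^^^^^^^^
ValueError: attempt to get argmax of an empty sequence
Traceback (most recent call last):
  File "fit.py", line 16, in <module>
    n,l,st,ce=cv2.connectedComponentsWithStats(m);i=1+np.argmax(st[1:,4])
                                                      ~~~~~~~~~^^^^^^^^^^
ValueError: attempt to get argmax of an empty sequence
```

```bash
sed -i 's/^m=((c.min.*/print("plate colour",c[(.58<xs),:][-1,len(ys)\/\/2]);m=((c.min(2)>85)\&(c[:,:,1]>=c[:,:,2]+3)).astype(np.uint8)/' fit.py
python3 fit.py; python3 - <<'E'
from fit import *
r,xs,ys=rect(.046,.50,.62,.0,.08,.0002);cv2.imwrite("pics/rect.png",r)
flat=at(p,(322.1,256),.162);print("flat end in tool",np.linalg.inv(p["T"])@np.append(flat,1))
E
```

```text
plate colour [138 147 147]
plate size mm [54.1199 18.9708] 12.804265975952148
[(np.float64(0.4932500000000173), np.float64(-0.024500000000000133)), (np.float64(0.5117500000000152), np.float64(-0.028750000000000137)), (np.float64(0.49975000000001657), np.float64(-0.08150000000000018)), (np.float64(0.4812500000000186), np.float64(-0.07725000000000018))]
centre [ 0.4965 -0.053 ]
screws [array([ 0.4797, -0.0858]), array([0.5174, 0.0824]), array([ 0.5797, -0.1087]), array([0.6176, 0.0602])] [ 0.5486 -0.013 ]
yaw from screws -12.637272809430412
yaw from screws -12.654469404119265
yaw from screws -12.878135801505106
yaw from screws -12.462764378458475
plate colour [138 147 147]
plate size mm [54.1199 18.9708] 12.804265975952148
[(np.float64(0.4932500000000173), np.float64(-0.024500000000000133)), (np.float64(0.5117500000000152), np.float64(-0.028750000000000137)), (np.float64(0.49975000000001657), np.float64(-0.08150000000000018)), (np.float64(0.4812500000000186), np.float64(-0.07725000000000018))]
centre [ 0.4965 -0.053 ]
screws [array([ 0.4797, -0.0858]), array([0.5174, 0.0824]), array([ 0.5797, -0.1087]), array([0.6176, 0.0602])] [ 0.5486 -0.013 ]
yaw from screws -12.637272809430412
yaw from screws -12.654469404119265
yaw from screws -12.878135801505106
yaw from screws -12.462764378458475
flat end in tool [ 0.0248 -0.0001  0.0072  1.    ]
```

View pics/rect.png

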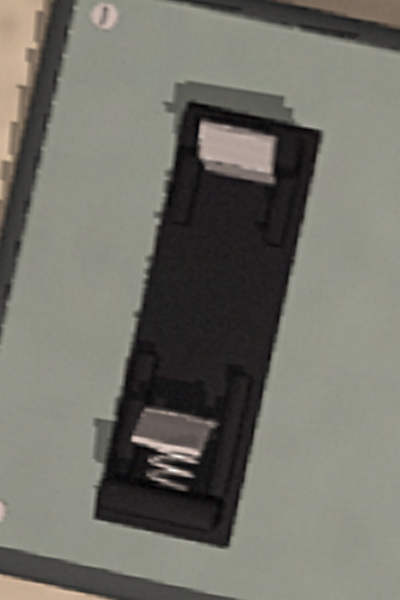

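```bash
python3 - <<'E'
from h import *
s=get_state();print(s["tcp_pos"])
mv([.559,.038,.09],167.35,s)
E
```

```text
[6.08744886e-01 4.81378333e-04 1.70013853e-01]
slide [55.1 29.2 80. ] ang [-0.    0.01  3.58]
```

jog_arm:
  moves:
    - {"fingers": 1,"slide": [20,10,20],"angular": [0,0,1]}
    - {"fingers": 1,"slide": [40,21,40],"angular": [0,0,2.5]}
    - {"fingers": 1,"slide": [55,29,60],"angular": [0,0,3.6]}
    - {"fingers": 1,"slide": [55,29,75],"angular": [0,0,3.6]}
    - {"fingers": 1,"slide": [55,29,80],"angular": [0,0,3.6]}
    - {"fingers": 1,"slide": [55,29,80],"angular": [0,0,3.6]}
    - {"fingers": 1,"slide": [55,29,80],"angular": [0,0,3.6]}
    - {"fingers": 1,"slide": [55,29,80],"angular": [0,0,3.6]}

```text
clock: 8.1
tcp_pos: [0.5608, 0.0367, 0.091]
orientation: [0.001, 0.111, 0.994, -0.0]
wrist_force: [0.1, 0.3, 0.4]
finger_gap: 0.0127
grip_force: 25.8
```

```bash
python3 - <<'E'
from h import *
np.set_printoptions(precision=4,suppress=True)
for i in range(5):
    s=get_state();print(s["tcp_pos"],s["orientation"],s["wrist_force"]);p=shot("wrist")
save(p,"w6");np.savez("w6.npz",W=p["W"],T=tool(s),fovy=p["fovy"],cx=p["cx"],cy=p["cy"])
mv([.559,.038,.09],167.35,s)
E
```

```text
[0.5608 0.0367 0.091 ] [ 0.0012  0.1111  0.9938 -0.    ] [0.1194 0.2501 0.4042]
[0.5608 0.0367 0.0911] [ 0.0013  0.1112  0.9938 -0.    ] [-0.9465 -0.8709  0.4174]
[0.5606 0.0367 0.091 ] [ 0.0012  0.1112  0.9938 -0.    ] [-0.2522  0.2213 -0.6588]
[0.5604 0.0367 0.0908] [0.0011 0.1112 0.9938 0.    ] [-0.195  -0.3611 -0.2203]
[0.5602 0.0368 0.0906] [ 0.0008  0.1111  0.9938 -0.    ] [-0.6328  0.3085  0.988 ]
slide [1.4 0.9 0.6] ang [ 0.01  0.09 -0.11]
```

View pics/w6.png

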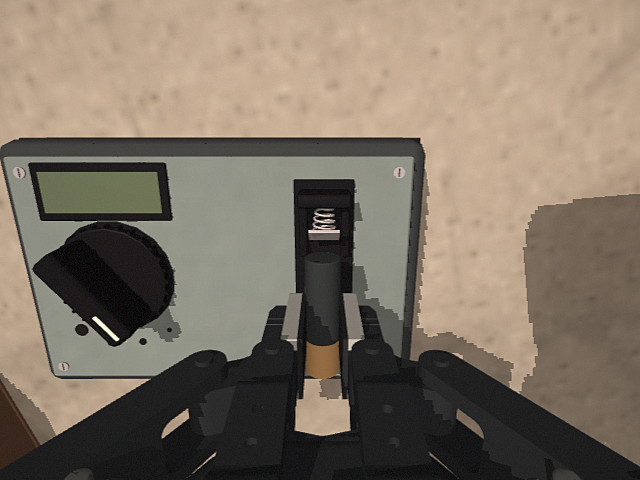

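```bash
python3 - <<'E'
from h import *
np.set_printoptions(precision=4,suppress=True)
d=np.load("w6.npz");p={k:d[k] for k in d}
S=[at(p,k,.044) for k in((19.3,172),(399.5,172),(64,366))]
print(S,"sizes",np.linalg.norm(S[0]-S[1]),np.linalg.norm(S[0]-S[2]))
c=(S[1]+S[2])/2;v=S[1]-S[0];v/=np.linalg.norm(v);print(c,"yaw",np.degrees(np.arctan2(-v[0],v[1])))
C=c+v*.052;C[2]=.053;print("cradle",C,"in tool",np.linalg.inv(p["T"])@np.append(C,1))
for k in((294,182),(355,182)):
  print(np.linalg.inv(p["T"])@np.append(at(p,k,.046),1))
print("flat",np.linalg.inv(p["T"])@np.append(at(p,(322.5,256),.083),1))
print("spring face top mid", np.linalg.inv(p["T"])@np.append(at(p,(324,232),.066),1))
E
```

```text
[array([ 0.4798, -0.0858,  0.044 ]), array([0.5179, 0.0823, 0.044 ]), array([ 0.5796, -0.1082,  0.044 ])] sizes 0.17240731639238763 0.10225329914358426
[ 0.5488 -0.0129  0.044 ] yaw -12.766309983475153
cradle [0.5603 0.0378 0.053 ] in tool [0.0002 0.001  0.0376 1.    ]
[ 0.0471 -0.0127  0.0445  1.    ]
[0.0471 0.0148 0.0445 1.    ]
flat [0.0247 0.0001 0.0075 1.    ]
spring face top mid [0.0293 0.0007 0.0245 1.    ]
```

jog_arm:
  moves:
    - {"fingers": 1,"slide": [1.4,1,0],"angular": [0,0,0]}
    - {"fingers": 1,"slide": [1.4,1,4],"angular": [0,0,0]}
    - {"fingers": 1,"slide": [1.4,1,8],"angular": [0,0,0]}
    - {"fingers": 1,"slide": [1.4,1,12],"angular": [0,0,0]}
    - {"fingers": 1,"slide": [1.4,1,15],"angular": [0,0,0]}
    - {"fingers": 1,"slide": [1.4,1,18],"angular": [0,0,0]}
    - {"fingers": 1,"slide": [1.4,1,20],"angular": [0,0,0]}
    - {"fingers": 1,"slide": [1.4,1,22],"angular": [0,0,0]}
    - {"fingers": 1,"slide": [1.4,1,22],"angular": [0,0,0]}

```text
clock: 9.1
tcp_pos: [0.5581, 0.0383, 0.0673]
orientation: [-0.0, 0.111, 0.994, -0.0]
wrist_force: [1.1, -0.5, 0.5]
finger_gap: 0.013
grip_force: 25.8
```

```bash
python3 - <<'E'
from h import *
np.set_printoptions(precision=4,suppress=True)
p=shot("wrist")
s=get_state();print(s["tcp_pos"],s["wrist_force"],s["ft_torque"]);mv([.5593,.0380,.0603],167.35,s);save(p,"w7")
E
```

```text
[0.5581 0.0383 0.0675] [ 0.583  -0.3862 -0.2881] [-0.0032 -0.1777  0.0044]
slide [-1.3 -0.1  7.2] ang [-0.01 -0.02 -0.09]
```

jog_arm:
  moves:
    - {"fingers": 1,"slide": [-0.5,0,1.5],"angular": [0,0,0]}
    - {"fingers": 1,"slide": [-0.5,0,3],"angular": [0,0,0]}
    - {"fingers": 1,"slide": [-0.5,0,4.5],"angular": [0,0,0]}
    - {"fingers": 1,"slide": [-0.5,0,6],"angular": [0,0,0]}
    - {"fingers": 1,"slide": [-0.5,0,7],"angular": [0,0,0]}
    - {"fingers": 1,"slide": [-0.5,0,8],"angular": [0,0,0]}
    - {"fingers": 1,"slide": [-0.5,0,8],"angular": [0,0,0]}
    - {"fingers": 1,"slide": [-0.5,0,8],"angular": [0,0,0]}

```text
clock: 9.82
tcp_pos: [0.5586, 0.0382, 0.0603]
orientation: [0.0, 0.111, 0.994, -0.0]
wrist_force: [-0.8, -0.1, 5.6]
finger_gap: 0.013
grip_force: 26.3
```

```bash
python3 - <<'E'
from h import *
np.set_printoptions(precision=4,suppress=True)
p=shot("wrist")
s=get_state();print(s["tcp_pos"],s["wrist_force"],s["ft_torque"]);save(p,"w8")
cv2.imwrite("pics/w8c.png",cv2.resize(p["color"][180:420,220:430,::-1],None,fx=2.5,fy=2.5))
E
```

```text
[0.5586 0.0383 0.0603] [-1.8877 -0.5212  5.4676] [ 0.0621  0.2237 -0.0156]
```

View pics/w8c.png

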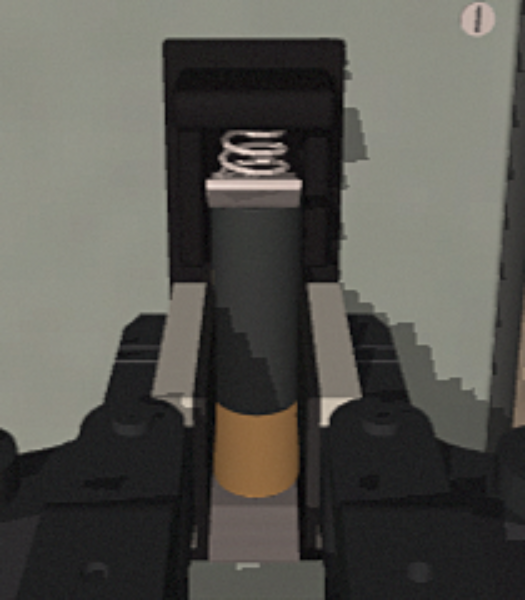

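jog_arm:
  moves:
    - {"fingers": 0.55,"slide": [0,0,-0.5],"angular": [0,0,0]}
    - {"fingers": 0.55,"slide": [0,0,-1],"angular": [0,0,0]}
    - {"fingers": 0.55,"slide": [0,0,-1],"angular": [0,0,0]}
    - {"fingers": 0.55,"slide": [0,0,-1],"angular": [0,0,0]}
    - {"fingers": 0.55,"slide": [0,0,-1],"angular": [0,0,0]}
    - {"fingers": 0.55,"slide": [0,0,-10],"angular": [0,0,0]}
    - {"fingers": 0.55,"slide": [0,0,-25],"angular": [0,0,0]}
    - {"fingers": 0.55,"slide": [0,0,-45],"angular": [0,0,0]}
    - {"fingers": 0.55,"slide": [0,0,-60],"angular": [0,0,0]}
    - {"fingers": 0.55,"slide": [0,0,-60],"angular": [0,0,0]}

```text
clock: 10.7
tcp_pos: [0.561, 0.0381, 0.1237]
orientation: [0.003, 0.111, 0.994, 0.0]
wrist_force: [0.6, 0.3, 1.1]
finger_gap: 0.0385
grip_force: 0.0
```

```bash
python3 - <<'E'
from h import *
np.set_printoptions(precision=4,suppress=True)
p=shot("wrist");s=get_state();print(s["tcp_pos"],s["finger_gap"]);save(p,"w9")
print(tip_of("cell_mid",p)[:1],tip_of("dial_grip",p)[:1])
print([at(p,tip_of("cell_mid",p)[0]["point"],.053)])
mv([.5377,-.0616,.115],204.8,s)
cv2.imwrite("pics/w9c.png",cv2.resize(p["color"][60:330,0:430,::-1],None,fx=1.8,fy=1.8))
E
```

```text
[0.5603 0.0381 0.122 ] 0.03847012593765797
[{'point': [320.7, 212.0], 'p': 0.68}] [{'point': [128.3, 266.1], 'p': 0.91}]
[array([0.5346, 0.0433, 0.053 ])]
slide [   0.  -102.3    7. ] ang [ -0.05   0.25 -37.54]
```

View pics/w9c.png

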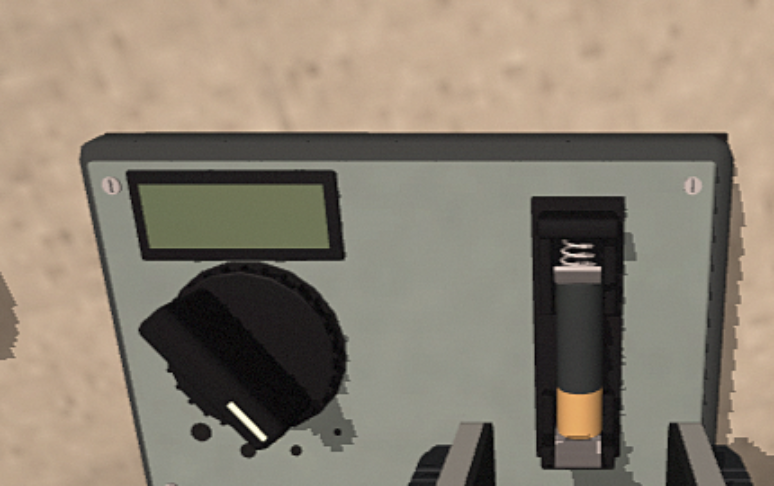

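jog_arm:
  moves:
    - {"fingers": 0.55,"slide": [0,-18,0],"angular": [0,0,-7]}
    - {"fingers": 0.55,"slide": [0,-36,0],"angular": [0,0,-14]}
    - {"fingers": 0.55,"slide": [0,-54,2],"angular": [0,0,-21]}
    - {"fingers": 0.55,"slide": [0,-72,4],"angular": [0,0,-28]}
    - {"fingers": 0.55,"slide": [0,-90,6],"angular": [0,0,-35]}
    - {"fingers": 0.55,"slide": [0,-102,7],"angular": [0,0,-37.5]}
    - {"fingers": 0.55,"slide": [0,-102,7],"angular": [0,0,-37.5]}
    - {"fingers": 0.55,"slide": [0,-102,7],"angular": [0,0,-37.5]}
    - {"fingers": 0.55,"slide": [0,-102,7],"angular": [0,0,-37.5]}

```text
clock: 11.65
tcp_pos: [0.5358, -0.0608, 0.1122]
orientation: [-0.0, -0.214, 0.977, 0.0]
wrist_force: [0.8, 0.8, 0.1]
finger_gap: 0.0383
grip_force: 0.0
```

```bash
python3 - <<'E'
from h import *
np.set_printoptions(precision=4,suppress=True)
for i in range(3): p=shot("wrist");s=get_state();print(s["tcp_pos"],s["orientation"])
save(p,"w10")
r=tip_of("dial_grip",p)[:1];print(r,[at(p,k["point"],.064) for k in r])
print("expected px",proj(p,[.5377,-.0616,.064]))
mv([.5377,-.0616,.066],204.8,s)
E
```

```text
[ 0.536  -0.0606  0.1124] [-0.0003 -0.2143  0.9768  0.0003]
[ 0.5361 -0.0605  0.1125] [-0.0002 -0.2145  0.9767  0.0002]
[ 0.5362 -0.0605  0.1126] [-0.0001 -0.2147  0.9767  0.0001]
[{'point': [315.8, 274.7], 'p': 0.96}] [array([ 0.5371, -0.0645,  0.064 ])]
expected px [320.5544 277.9266]
slide [-0.9 -1.6 46.6] ang [ 0.01 -0.01 -0.01]
```

View pics/w10.png

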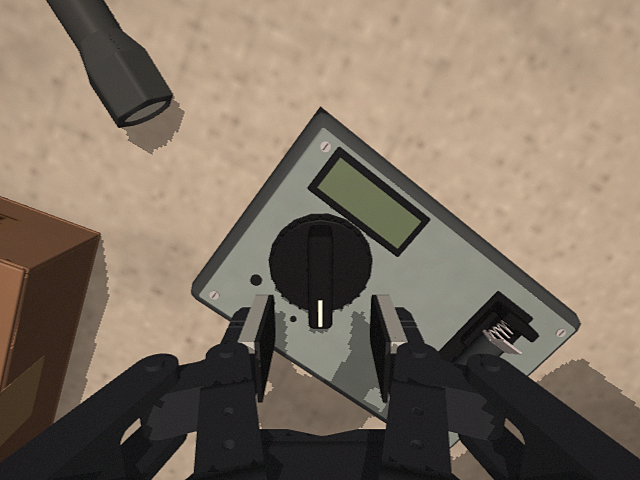

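jog_arm:
  squeeze: 60
  moves:
    - {"fingers": 0.55,"slide": [-1,-1.5,15],"angular": [0,0,0]}
    - {"fingers": 0.55,"slide": [-1,-1.5,30],"angular": [0,0,0]}
    - {"fingers": 0.55,"slide": [-1,-1.5,41],"angular": [0,0,0]}
    - {"fingers": 0.55,"slide": [-1,-1.5,46],"angular": [0,0,0]}
    - {"fingers": 0.55,"slide": [-1,-1.5,46],"angular": [0,0,0]}
    - {"fingers": 0.75,"slide": [-1,-1.5,46],"angular": [0,0,0]}
    - {"fingers": 1,"slide": [-1,-1.5,46],"angular": [0,0,0]}
    - {"fingers": 1,"slide": [-1,-1.5,46],"angular": [0,0,0]}
    - {"fingers": 1,"slide": [-1,-1.5,46],"angular": [0,0,0]}
    - {"fingers": 1,"slide": [-1,-1.5,46],"angular": [0,0,0]}

```text
clock: 12.68
tcp_pos: [0.5378, -0.0611, 0.0678]
orientation: [0.001, -0.215, 0.977, 0.001]
wrist_force: [-2.4, 5.4, 4.2]
finger_gap: 0.0105
grip_force: 59.7
```

```bash
python3 - <<'E'
from h import *
np.set_printoptions(precision=4,suppress=True)
p=shot("wrist");s=get_state();print(s);save(p,"w11")
E
```

```text
{'clock': 12.7333, 'joint_pos': array([-0.2626,  0.3653, -0.331 ,  0.8741,  0.002 , -0.6955]), 'qvel': array([ 0.0009, -0.0006, -0.    ,  0.0001, -0.0003,  0.001 ]), 'tau': array([ -2.5452, -44.8352,  25.9797,  -1.2425,  -1.2034,  -0.0061]), 'tcp_pos': array([ 0.5378, -0.0611,  0.0678]), 'orientation': array([ 0.0006, -0.2148,  0.9767,  0.0008]), 'wrist_force': array([-2.2025,  4.8993,  4.8763]), 'ft_torque': array([0.9992, 0.3085, 0.0068]), 'grip_force': 59.67073380947113, 'finger_gap': 0.010476023321154793}
```

jog_arm:
  moves:
    - {"fingers": 1,"slide": [0,0,0],"angular": [0,0,5]}
    - {"fingers": 1,"slide": [0,0,0],"angular": [0,0,10]}
    - {"fingers": 1,"slide": [0,0,0],"angular": [0,0,15]}
    - {"fingers": 1,"slide": [0,0,0],"angular": [0,0,20]}
    - {"fingers": 1,"slide": [0,0,0],"angular": [0,0,25]}
    - {"fingers": 1,"slide": [0,0,0],"angular": [0,0,30]}
    - {"fingers": 1,"slide": [0,0,0],"angular": [0,0,35]}
    - {"fingers": 1,"slide": [0,0,0],"angular": [0,0,40]}
    - {"fingers": 1,"slide": [0,0,0],"angular": [0,0,45]}
    - {"fingers": 1,"slide": [0,0,0],"angular": [0,0,50]}

```text
clock: 13.57
tcp_pos: [0.5378, -0.0625, 0.0678]
orientation: [0.0, 0.221, 0.975, -0.001]
wrist_force: [-2.7, 0.3, 3.5]
finger_gap: 0.0105
grip_force: 59.6
```

jog_arm:
  moves:
    - {"fingers": 1,"slide": [0,0,0],"angular": [0,0,5]}
    - {"fingers": 1,"slide": [0,0,0],"angular": [0,0,10]}
    - {"fingers": 1,"slide": [0,0,0],"angular": [0,0,15]}
    - {"fingers": 1,"slide": [0,0,0],"angular": [0,0,20]}
    - {"fingers": 1,"slide": [0,0,0],"angular": [0,0,23]}
    - {"fingers": 1,"slide": [0,0,0],"angular": [0,0,26]}
    - {"fingers": 1,"slide": [0,0,0],"angular": [0,0,26]}
    - {"fingers": 1,"slide": [0,0,0],"angular": [0,0,26]}

```text
clock: 14.23
tcp_pos: [0.5373, -0.063, 0.0678]
orientation: [0.0, 0.432, 0.902, -0.001]
wrist_force: [-5.2, -2.7, 6.5]
finger_gap: 0.0104
grip_force: 59.8
```

```bash
python3 - <<'E'
from h import *
np.set_printoptions(precision=4,suppress=True)
p=shot("wrist");s=get_state();print(s);save(p,"w12")
T=tool(s);print("yaw",np.degrees(np.arctan2(T[1,0],T[0,0]))%360)
save(shot("top"),"top2")
E
```

```text
{'clock': 14.2833, 'joint_pos': array([-0.264 ,  0.3652, -0.3311,  0.8743, -0.0022,  0.6296]), 'qvel': array([-0.0004, -0.0009, -0.0002, -0.0017,  0.0006, -0.0024]), 'tau': array([  1.3182, -44.0711,  25.9144,  -1.6808,   0.9971,   0.0992]), 'tcp_pos': array([ 0.5373, -0.063 ,  0.0678]), 'orientation': array([ 0.0003,  0.4321,  0.9018, -0.0011]), 'wrist_force': array([-4.5072, -1.6539,  5.4676]), 'ft_torque': array([-0.4459,  0.9917,  0.0818]), 'grip_force': 59.83284294605255, 'finger_gap': 0.010458126694846965}
yaw 128.8041861438567
```

View pics/w12.png

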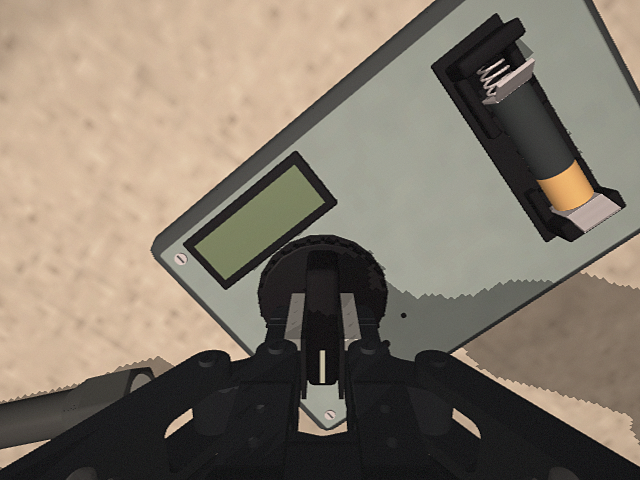

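jog_arm:
  moves:
    - {"fingers": 1,"slide": [0,0,0],"angular": [0,0,0]}
    - {"fingers": 1,"slide": [0,0,0],"angular": [0,0,0]}
    - {"fingers": 1,"slide": [0,0,0],"angular": [0,0,0]}
    - {"fingers": 1,"slide": [0,0,0],"angular": [0,0,0]}
    - {"fingers": 1,"slide": [0,0,0],"angular": [0,0,0]}
    - {"fingers": 1,"slide": [0,0,0],"angular": [0,0,0]}
    - {"fingers": 1,"slide": [0,0,0],"angular": [0,0,0]}
    - {"fingers": 1,"slide": [0,0,0],"angular": [0,0,0]}
    - {"fingers": 1,"slide": [0,0,0],"angular": [0,0,0]}

```text
clock: 15.08
tcp_pos: [0.5373, -0.063, 0.0678]
orientation: [0.0, 0.432, 0.902, -0.001]
wrist_force: [-4.4, -2.4, 6.0]
finger_gap: 0.0107
grip_force: 59.8
```

```bash
python3 - <<'E'
from h import *
s=get_state();T=tool(s);print(np.degrees(np.arctan2(T[1,0],T[0,0]))%360,s["ft_torque"])
print(hand_in())
E
```

```text
128.803796262786 [-0.4359079   0.97147497  0.12156794]
the job is handed in; nothing more can be done
None
```

I seated the 14 x 50 mm cell in the cradle with its button end on the stud, and turned the dial about 76° (1.33 rad) to full load. I handed the job in at about 15 s with the gripper still holding the dial; hand-in returned no verdict.

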